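Load the cake spinner, latch its keeper bar and start it

ROBOT

A 6-joint arm with a two-finger parallel gripper is mounted at the origin on the work surface. World frame = base frame: x ahead of the robot, y to its left, z up, the work surface at z = 0. Lengths are in mm, angles in rad, forces in N, time in s.
With the tool pointing down it reaches from about 275 to 1000 mm from the base axis. Payload 8.4 kg.
Tool frame: the origin (TCP) lies at the very end of the fingers, on their centre line; the grasp point (between the pads) lies 19 mm behind it; z points along the fingers, y is the direction in which the jaws open and shut (so a half turn about z gives the same grasp; the last joint's range is limited). The gripper opens to 85 mm and grips with 20 to 120 N. Pads are 22 mm wide; open, the fingers measure 114 mm over their backs; the gripper's body (76 mm by 85 mm) begins 54 mm behind the grasp point. The pads swing forward as they close: fully open they stand 13 mm farther back than shut.
Start: joints at [-1.236, 0.353, 1.633, -0, 1.155, -0.002], TCP at [206.541, -589.889, 231.281] pointing down, gripper open.
Joint ranges: [-2.63, 2.63], [-0.92, 2.1], [0.06, 2.66], [-1.3, 4.44], [0, 2.69], [-3.02, 3.02]. Speed limits (rad/s): [2.22, 2.22, 2.79, 3.14, 3.14, 3.14].

INTERFACE

Orientations are given as [roll, pitch, yaw] about the fixed x, y, z axes, in that order (R = Rz(yaw) Ry(pitch) Rx(roll)).
In Python, from rig import r gives the robot as it stands.
- The arm moves only by the tool jog_arm, never from a script. Its argument "increments" is text: rows parted by semicolons, each of 7 numbers parted by spaces: the shift along the tool's x, y, z in cm, then the turn, a rotation vector about the tool's x, y, z in rad, then the opening, from -1 (shut) to 1 (fully open). A call has exactly 8 rows; each row shifts and turns the commanded pose from where the row before left it, along the tool's axes as they then stand; what a row does not reach is not made up. A row lasts 1/10 s, in which the tool goes at most 50 mm and 8.59 degrees, less where a joint would pass 70% of its speed; a pose out of reach is approached as far as the arm can. A call with a gripper value outside its range is refused whole. The fingers move at their own pace and stop on an object; "squeeze" is the grip in N (left out, the last holds). Time passes only in rows, so rows that do not move let the fingers close, or fill a call up. It gives the time, the measured TCP pose, the force and the opening at its end, in the units of the state.
- r.sense(): the state, without advancing time (a new reading comes with each control period).
- r.grab_frame(name): name is "scene" or "top" or "wrist"; returns the picture (480x640x3 uint8, red, green, blue); there is no depth.
- r.camera_info(name): a dict with "K" (3x3 intrinsics, pixels), "rvec" (rotation vector, rad) and "tvec" (3), from world to camera coordinates, as OpenCV has them. Camera axes: x right, y down, z forward; pixel columns grow to the right and rows downward; lengths in mm; the calibration is good to about 2 mm. A picture is of the moment at which its call begins: read the wrist's pose just before it. camera_info takes no time and is no camera call; for the wrist camera it gives the pose at the moment of the call.
- r.sign_off(): hands the job in, once; it reports no verdict.
The state is a dict: "clock": time; "qpos": joint angles; "qvel": joint speeds; "joint_efforts": joint torques, N m; "eef_pos": TCP position; "tcp_rot": TCP orientation; "contact_force": force on the tool from outside, world axes, zero at the start; "wrist_torque": the same for the moment, N m; "opening": opening from 0.0 (shut) to 1.0 (fully open).
Only numpy, scipy, OpenCV 4.12 (cv2) and the standard library are available. Lean on these libraries where they do the work, as an engineer would, in place of code of your own. Each camera call takes 0.05 s, during which the arm holds its last target.

TASK

Get the cake spinner running: slide the cake on its round board across the deck until the board rests against both fixed rubber rollers, then swing the keeper bar round and push its hook onto the upright pin until the sprung latch snaps shut behind the pin. Only then press the large start button fully down and let it spring back up. Leave the small button alone, and do not tip the cake or disturb the bowl, jar and spatula.

Things in the scene. Friction and masses are not known exactly. Their poses are not given: they have to be found in the camera images.
- spinner: The cake spinner, a low grey machine fixed to the table. Origin on the table under the place of the board's centre when home; at yaw 0 x points away from the robot, y left. Deck top 20 mm above the table, x -175 to 165, y -170 to 110 mm. Two fixed black rubber rollers, 36 mm diameter, 58 mm tall in all, stand at x -62 and +62, y +69 mm; the board is home when it nests against both.
- home (a point): Where the centre of the board's underside lies when the board rests against both rollers: on the deck's surface, 20 mm above the table. Axes as the spinner's; the rollers are on the +y side, so the board comes home when pushed towards +y.
- pin_top (a point): Top centre of the upright steel pin that takes the hook: 14 mm diameter, top 85 mm above the table, fixed on the deck at spinner x -140, y -90 mm.
- cake: Loose round practice cake, cream, 120 mm diameter, 66 mm tall, fixed on a round white board 150 mm diameter, 14 mm thick; 84 mm tall in all with the biscuit on top, 0.3 to 0.6 kg. Origin at the centre of the board's underside, z up. Starts on the deck 60 to 95 mm from home, on the spinner's -y side; slides when pushed on the board's edge or low on its side.
- bar_pivot (a point): The keeper bar's vertical pivot axis (spinner x +130, y -90 mm) at mid height of the bar, 57 mm above the table. Axes as the spinner's. The pivot post is 34 mm in diameter, its axle's top 80 mm above the table.
- bar (a joint): Keeper bar's angle, rad: 0 = closed at its stop, lying along spinner -x from the pivot; grows as it opens, counter-clockwise from above, towards -y. Starts at 1.0 to 1.35, stays where left; about 1 N moves it, 1 to 3 N more at the hook as the pin enters. The latch snaps at about 0.02: push to the stop. Latched, it has play from 0 to 0.087.
- push_spot (a point): A good place to push: on the bar's outer side, 160 mm from the pivot, 57 mm above the table. x axis: along the bar to the pivot; y axis: the way the bar moves in closing. The bar is aluminium, 16 mm wide, 45 to 69 mm above the table. Under it, 130 mm from the pivot, hangs a 24 mm rubber roller, down to 22 mm above the table; closed, it stops 3 mm short of the board.
- hook (a point): Inside the hook at the bar's end, 270 mm from the pivot, 57 mm above the table: where the pin sits when the bar is closed. The hook is a U of 12 mm thick aluminium, 56 mm wide, 62 mm deep; its mouth looks the way the bar closes (+y of this point), its arms end 40 mm ahead of this point, its back is 10 to 22 mm behind it.
- latch (a joint): Angle of the hook's sprung latch, a dark steel tongue 26 mm long across the hook's mouth, rad: 0 is shut; the pin pushes it inwards to about 1.5 and it springs back to 0 once the pin is past. It is shut also while the bar is open.
- start_top (a point): Centre of the top of the start button: the large black mushroom, 64 mm diameter, on a grey desk box 100 x 100 x 45 mm fixed to the table. 70 mm above the table at rest. Which of the two boxes is on the robot's left and which on the right varies.
- start (a joint): Travel of the start button, m: 0 at rest, 0.010 fully down at its stop. Spring: 1.8 N to begin, 6 N at the bottom; it springs back by itself.
- jog_top (a point): Centre of the top of the small black button (32 mm diameter, 66 mm above the table) on an equal grey box: not to be pressed.
- jog (a joint): Travel of the small button, m: 0 at rest, 0.006 fully down.
- bowl: Bystander: loose blue bowl, 120 mm across, 60 mm tall; origin under its centre.
- jar: Bystander: loose jar, 64 mm diameter, 100 mm tall; origin under its centre.
- spatula: Bystander: loose spatula, 200 mm long, lying beyond the machine; origin under its middle.

How it is judged:
By the outcome, as a careful person would: the job done as asked, in the order asked, and still so for the second after the job is handed in, with the robot touching nothing.
It also fails if it takes over 58 s, if anything falls off the work surface, if the arm or the gripper's body presses on something with over 40 N, if the wrist force passes 120 N, or if a joint passes its speed limit or range.

## Working session

There is one attempt and no reset: what is moved stays moved. The work goes in short steps, Python scripts to look and compute and a tool call to move; the robot and the scene stay as the last step left them, time stands still between calls to the robot, and variables do not carry over. Pictures are saved under pics/ and viewed, and the job is handed in when it is done.

Besides the shell and the picture viewer there is one more tool, called after ">>>" as name(argument=value, ...), one argument or row to a line, values as JSON. jog_arm: Moves the arm, as the interface text tells. Its arguments: {"type":"object","properties":{"increments":{"type":"string"},"squeeze":{"type":"number"}},"required":["increments"]}

```bash
mkdir -p pics; ls; python3 - <<'E'
from rig import r
import cv2
s=r.sense();print(s)
for n in ("scene","top"):
    im=r.grab_frame(n);cv2.imwrite(f"pics/{n}0.png",im[:,:,::-1]);print(r.camera_info(n))
E
```

```text
pics
{'clock': 0.0, 'qpos': array([-1.23640258e+00,  3.53686044e-01,  1.63414669e+00,  3.52350938e-05,
        1.15519479e+00, -2.42057321e-03]), 'qvel': array([-1.05669640e-03,  3.28528063e-04,  9.88798844e-05, -1.55350284e-04,
        9.57087286e-04, -1.19686610e-03]), 'joint_efforts': array([-3.11220021e-03, -6.05254483e+01, -3.42066336e+01, -1.26466889e-04,
        9.42670653e-03, -2.26988578e-05]), 'eef_pos': array([ 206.39066158, -589.42581641,  230.53264144]), 'tcp_rot': array([-3.14015787e+00, -3.56883209e-05,  3.36800044e-01]), 'contact_force': array([-0.03089497,  1.19563216,  0.94870957]), 'wrist_torque': array([-0.03599553,  0.01213874, -0.03376405]), 'opening': 1.002985822698585}
{'K': array([[525.3490405 ,   0.        , 314.43101887],
       [  0.        , 525.3490405 , 238.55097382],
       [  0.        ,   0.        ,   1.        ]]), 'rvec': array([ 1.99891884,  1.64081977, -0.54680691]), 'tvec': array([ -87.40622964, -430.55443197, 1834.2632899 ])}
{'K': array([[589.83423362,   0.        , 319.77809051],
       [  0.        , 589.83423362, 230.35248275],
       [  0.        ,   0.        ,   1.        ]]), 'rvec': array([ 2.15138416, -2.11820071,  0.16416387]), 'tvec': array([ -21.53674898,  613.45439801, 1473.81085979])}
```

View pics/scene0.png

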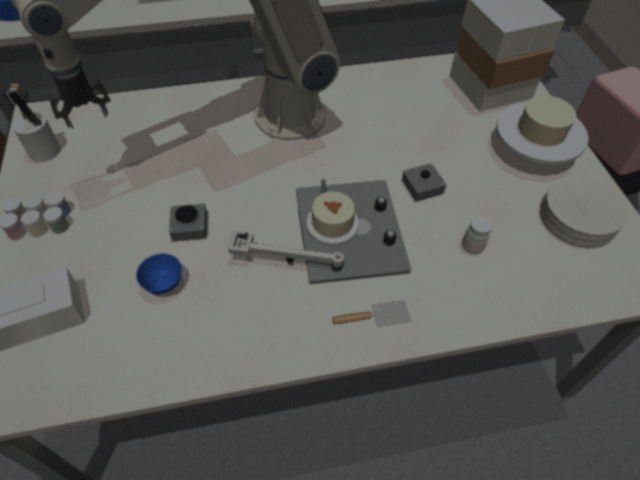

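View pics/top0.png

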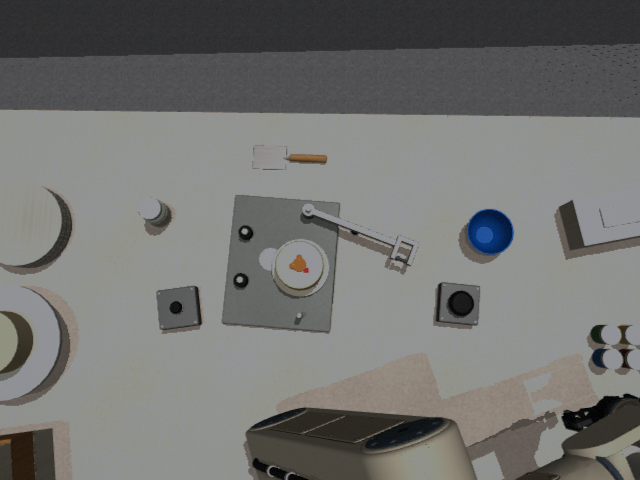

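The top view shows the start box at right (460,303), the small button at left (176,308), the rollers at (246,232) and (240,280), the pin near (299,316), the pivot at (308,211), and the bar end near (402,250). I'll enlarge it.

```bash
python3 - <<'E'
import cv2
im=cv2.imread("pics/top0.png")
c=im[185:340,215:345];cv2.imwrite("pics/t1.png",cv2.convertScaleAbs(cv2.resize(c,None,fx=4.8,fy=3.8*0+3.8,interpolation=cv2.INTER_CUBIC) if 0 else cv2.resize(c,None,fx=3.8,fy=3.8,interpolation=cv2.INTER_CUBIC),alpha=1.5))
c=im[195:335,330:500];cv2.imwrite("pics/t2.png",cv2.convertScaleAbs(cv2.resize(c,None,fx=4,fy=4,interpolation=cv2.INTER_CUBIC),alpha=1.5))
E
```

```text
(no output)
```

View pics/t1.png

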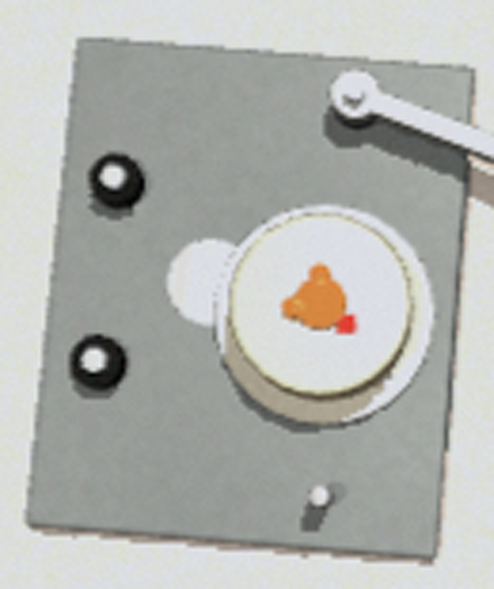

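View pics/t2.png

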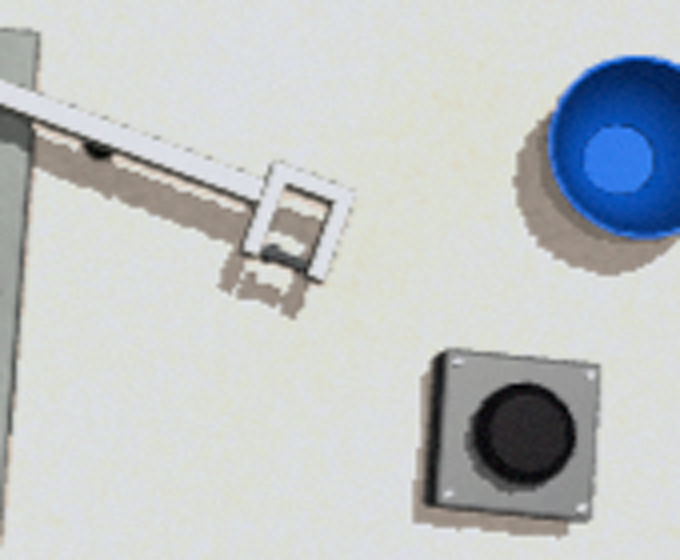

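```bash
cat > h.py <<'E'
import numpy as np,cv2
from rig import r
def cam(n): 
    c=r.camera_info(n);R,_=cv2.Rodrigues(np.array(c["rvec"]));return np.array(c["K"]),R,np.array(c["tvec"]).ravel()
def back(n,uv,z,c=None):
    K,R,t=c or cam(n);o=-R.T@t
    uv=np.atleast_2d(uv).astype(float);d=np.c_[uv,np.ones(len(uv))]@np.linalg.inv(K).T@R
    return o+d*((z-o[2])/d[:,2])[:,None]
def proj(n,P):
    K,R,t=cam(n);q=(np.atleast_2d(P)@R.T+t)@K.T;return q[:,:2]/q[:,2:]
E
python3 - <<'E'
from h import *
from scipy.optimize import least_squares
f=lambda p:np.array(p)/3.8+[215,185]-0.4
g=lambda p:np.array(p)/4+[330,195]-0.4
obs=[((165,110,20),(79,38)),((165,-170,20),(473,67)),((-175,-170,20),(434,558)),((-175,110,20),(29,525)),((62,69,58),(112,177)),((-62,69,58),(93,360)),((-140,-90,85),(319,495)),((130,-90,80),(353,93))]
L=np.array([o[0] for o in obs],float);W=np.array([back("top",f(o[1]),o[0][2])[0] for o in obs])
def tr(p,L):
    c,s=np.cos(p[2]),np.sin(p[2]);return np.c_[p[0]+c*L[:,0]-s*L[:,1],p[1]+s*L[:,0]+c*L[:,1]]
s=least_squares(lambda p:(tr(p,L)-W[:,:2]).ravel(),[600,0,0],loss='soft_l1',f_scale=3)
print(s.x);print(np.round(tr(s.x,L)-W[:,:2],1))
p=s.x
def inv(w):
    c,s_=np.cos(p[2]),np.sin(p[2]);d=np.array(w[:2])-p[:2];return [c*d[0]+s_*d[1],-s_*d[0]+c*d[1]]
for n,u,z in (("board",(323.5,316),34),("caketop",(321.5,304.5),100)):
    w=back("top",f(u),z)[0];print(n,w,inv(w))
for n,u,z in (("backL",(278,160),69),("backR",(355,190),69),("armL",(245,252),69),("armR",(322,282),69)):
    w=back("top",g(u),z)[0];print(n,w,inv(w),np.array(inv(w))-[130,-90])
for n,u,z in (("start",(525,432),70),("bowlrim",(636,148),60)):
    w=back("top",g(u),z)[0];print(n,w)
print("jog",back("top",(176,308),66),"jarTop",back("top",(150,210),100), "spat",back("top",[(252,157),(327,158)],5))
E
```

```text
[540.91134957 117.32328067 -37.76282469]
[[ 1.2  2.3]
 [ 0.  -1.1]
 [-1.1 -2.1]
 [-0.9  3.2]
 [-0.  -0.1]
 [-0.  -0.3]
 [-0.8 -0.2]
 [ 1.8 -0.7]]
board [517.5585497   38.31894718  34.        ] [np.float64(-18.27523104025426), np.float64(-80.33090253608245)]
caketop [518.66259389  37.0676939  100.        ] [np.float64(-17.093759941942622), np.float64(-81.50932282867178)]
backL [ 602.62125981 -214.04810565   69.        ] [np.float64(82.68303710800042), np.float64(-326.7699864886246)] [ -47.31696289 -236.76998649]
backR [ 584.10000672 -262.75012289   69.        ] [np.float64(67.30020870923407), np.float64(-376.5524320870924)] [ -62.69979129 -286.55243209]
armL [ 543.47490187 -192.89247313   69.        ] [np.float64(22.30971185136792), np.float64(-309.4231123644206)] [-107.69028815 -219.42311236]
armR [ 525.19867319 -241.34123326   69.        ] [np.float64(7.155285891576927), np.float64(-358.93721406163166)] [-122.84471411 -268.93721406]
start [ 433.18794328 -366.8396439    70.        ]
bowlrim [ 615.25929006 -444.04588578   60.        ]
jog [[408.68940312 344.61144343  66.        ]] jarTop [[650.86813698 415.00932957 100.        ]] spat [[819.73620482 175.5321845    5.        ]
 [819.86174727 -28.04776673   5.        ]]
```

```bash
cat >> h.py <<'E'
from scipy.spatial.transform import Rotation as Ro, Slerp
SP=np.array([540.9,117.3]);YAW=-0.0637;PH=1.29;CK=np.array([518.1,37.7])
def l2w(x,y):
    c,s=np.cos(YAW),np.sin(YAW);return SP+[c*x-s*y,s*x+c*y]
def w2l(x,y):
    c,s=np.cos(YAW),np.sin(YAW);d=np.array([x,y])-SP;return np.array([c*d[0]+s*d[1],-s*d[0]+c*d[1]])
def down(yaw,tilt=0): # tool x along yaw, tilted about tool y
    return Ro.from_euler('xyz',[np.pi,0,yaw])*Ro.from_rotvec([0,tilt,0])
def plan(p1,R1,n,g,p0=None,R0=None):
    s=r.sense()
    p0=s["eef_pos"] if p0 is None else p0
    R0=Ro.from_euler('xyz',s["tcp_rot"]) if R0 is None else R0
    sl=Slerp([0,1],Ro.concatenate([R0,R1]));p,R=np.array(p0,float),R0;out=[]
    for k in range(1,n+1):
        tp=p0+(np.array(p1)-p0)*k/n;tR=sl(k/n)
        d=np.round(R.inv().apply(tp-p)/10,2);w=np.round((R.inv()*tR).as_rotvec(),3)
        p=p+R.apply(d*10);R=R*Ro.from_rotvec(w)
        out.append(" ".join(f"{v:g}" for v in list(d)+list(w)+[g]))
        if k%8==0: print("; ".join(out));out=[]
    if out: print("; ".join(out))
    print("end",p.round(1),R.as_euler('xyz').round(3))
def st():
    s=r.sense();print(round(s["clock"],2),s["eef_pos"].round(1),s["tcp_rot"].round(3),"F",s["contact_force"].round(1),"op",round(s["opening"],2))
    return s
E
python3 - <<'E'
from h import *
d=np.array([np.cos(PH),np.sin(PH)])
print(CK-115*d)
plan([*(CK-118*d),130],down(PH,.3),16,0)
print(PH)
E
```

```text
[486.23109937 -72.79603238]
2.71 -2.45 0.63 0.009 0.017 -0.059 0; 2.83 -2.29 0.7 0.009 0.018 -0.059 0; 2.95 -2.1 0.77 0.009 0.017 -0.059 0; 3.06 -1.93 0.85 0.008 0.017 -0.06 0; 3.15 -1.73 0.91 0.009 0.017 -0.059 0; 3.24 -1.53 0.97 0.009 0.018 -0.059 0; 3.29 -1.33 1.05 0.009 0.017 -0.059 0; 3.36 -1.12 1.12 0.009 0.017 -0.059 0
3.39 -0.92 1.18 0.009 0.017 -0.059 0; 3.42 -0.7 1.25 0.009 0.018 -0.059 0; 3.43 -0.49 1.32 0.008 0.017 -0.059 0; 3.43 -0.28 1.38 0.009 0.017 -0.059 0; 3.42 -0.06 1.43 0.009 0.017 -0.06 0; 3.39 0.16 1.5 0.009 0.018 -0.059 0; 3.35 0.37 1.55 0.009 0.017 -0.059 0; 3.29 0.58 1.6 0.009 0.017 -0.059 0
end [485.4 -75.7 130. ] [-3.141 -0.3    1.29 ]
1.29
```

>>> jog_arm(
  increments="2.71 -2.45 0.63 0.009 0.017 -0.059 0; 2.83 -2.29 0.7 0.009 0.018 -0.059 0; 2.95 -2.1 0.77 0.009 0.017 -0.059 0; 3.06 -1.93 0.85 0.008 0.017 -0.06 0; 3.15 -1.73 0.91 0.009 0.017 -0.059 0; 3.24 -1.53 0.97 0.009 0.018 -0.059 0; 3.29 -1.33 1.05 0.009 0.017 -0.059 0; 3.36 -1.12 1.12 0.009 0.017 -0.059 0",
)

```text
clock: 0.9
eef_pos: [346.5, -331.6, 180.4]
tcp_rot: [-3.105, -0.15, 0.81]
contact_force: [0.7, 0.2, -0.3]
opening: 0.501
```

>>> jog_arm(
  increments="3.39 -0.92 1.18 0.009 0.017 -0.059 0; 3.42 -0.7 1.25 0.009 0.018 -0.059 0; 3.43 -0.49 1.32 0.008 0.017 -0.059 0; 3.43 -0.28 1.38 0.009 0.017 -0.059 0; 3.42 -0.06 1.43 0.009 0.017 -0.06 0; 3.39 0.16 1.5 0.009 0.018 -0.059 0; 3.35 0.37 1.55 0.009 0.017 -0.059 0; 3.29 0.58 1.6 0.009 0.017 -0.059 0",
)

```text
clock: 1.7
eef_pos: [486.0, -74.8, 129.8]
tcp_rot: [3.141, -0.299, 1.293]
contact_force: [-0.0, -1.2, 0.3]
opening: 0.503
```

```bash
python3 - <<'E'
from h import *
s=st();p=s["eef_pos"]
plan([485,-76,28],down(PH,.3),8,0)
E
```

```text
1.7 [486.  -74.8 129.8] [ 3.141 -0.299  1.293] F [-0.  -1.2  0.3] op 0.5
-0.39 -0.01 1.21 -0 0 0 0; -0.4 -0.01 1.21 -0 0 0.001 0; -0.39 -0.01 1.21 -0 0 -0 0; -0.39 -0 1.21 -0 0 0 0; -0.39 -0.01 1.22 -0 0 0.001 0; -0.4 -0.01 1.21 -0 0.001 -0 0; -0.39 -0.01 1.21 -0 -0 0 0; -0.39 -0.01 1.21 -0 -0 0.001 0
end [485.  -75.9  28. ] [-3.141 -0.3    1.29 ]
```

>>> jog_arm(
  increments="-0.39 0 1.21 0 0 0 0; -0.4 0 1.21 0 0 0 0; -0.39 0 1.21 0 0 0 0; -0.39 0 1.21 0 0 0 0; -0.39 0 1.22 0 0 0 0; -0.4 0 1.21 0 0 0 0; -0.39 0 1.21 0 0 0 0; -0.39 0 1.21 0 0 0 0",
)

```text
clock: 2.5
eef_pos: [485.2, -77.9, 27.3]
tcp_rot: [3.141, -0.299, 1.29]
contact_force: [0.0, 0.9, 0.2]
opening: 0.504
```

```bash
python3 - <<'E'
from h import *
st()
a=r.grab_frame("wrist");b=r.grab_frame("scene")
cv2.imwrite("pics/w1.png",a[:,:,::-1])
c=b[150:300,220:440,::-1];cv2.imwrite("pics/s1.png",cv2.convertScaleAbs(cv2.resize(c,None,fx=3.6,fy=3.6,interpolation=cv2.INTER_CUBIC),alpha=1.4))
E
```

```text
2.5 [485.2 -77.9  27.3] [ 3.141 -0.299  1.29 ] F [0.  0.9 0.2] op 0.5
```

View pics/w1.png

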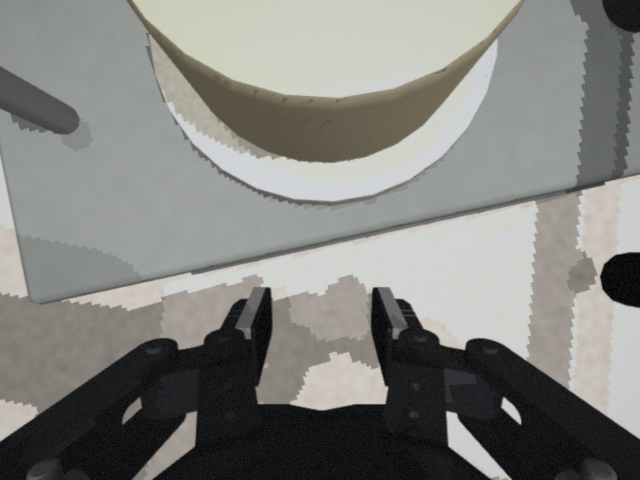

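View pics/s1.png

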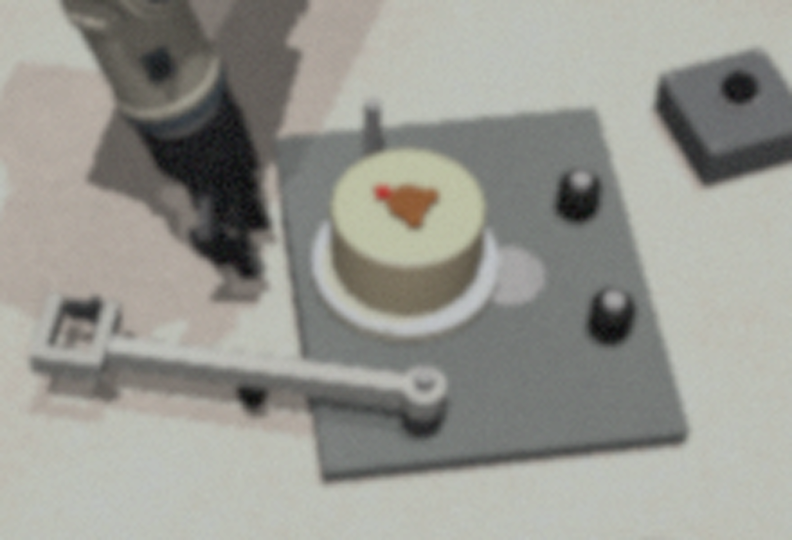

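The fingers (258,300 and 385,300) straddle the line to the board's near edge (335,200), and the lateral error works out at under 1 mm. I'll push along the board-to-home line.

>>> jog_arm(
  increments="0.76 0 0.24 0 0 0 0; 0.76 0 0.24 0 0 0 0; 0.76 0 0.24 0 0 0 0; 0.76 0 0.24 0 0 0 0; 0.67 0 0.21 0 0 0 0; 0.67 0 0.21 0 0 0 0; 0.67 0 0.21 0 0 0 0; 0.67 0 0.21 0 0 0 0",
)

```text
clock: 3.4
eef_pos: [502.2, -19.6, 28.1]
tcp_rot: [3.141, -0.298, 1.29]
contact_force: [-0.8, -3.5, 2.4]
opening: 0.497
```

```bash
python3 - <<'E'
from h import *
st()
a=r.grab_frame("wrist");b=r.grab_frame("top")
cv2.imwrite("pics/w2.png",a[:,:,::-1])
c=b[185:340,215:430,::-1];cv2.imwrite("pics/t3.png",cv2.convertScaleAbs(cv2.resize(c,None,fx=3.6,fy=3.6,interpolation=cv2.INTER_CUBIC),alpha=1.4))
E
```

```text
3.4 [502.2 -19.6  28.1] [ 3.141 -0.298  1.29 ] F [-0.8 -3.5  2.4] op 0.5
```

View pics/w2.png

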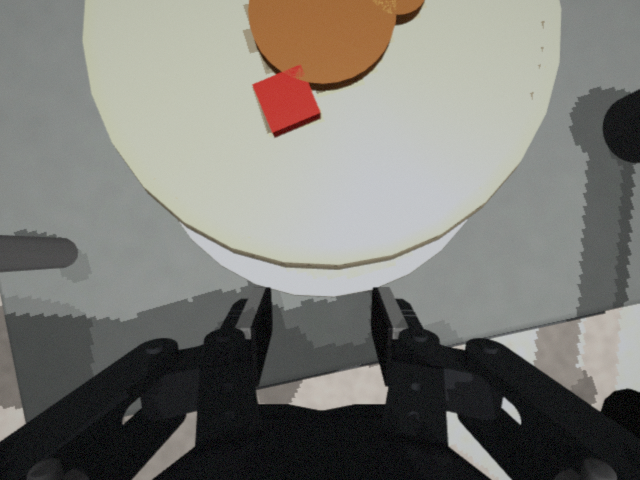

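View pics/t3.png

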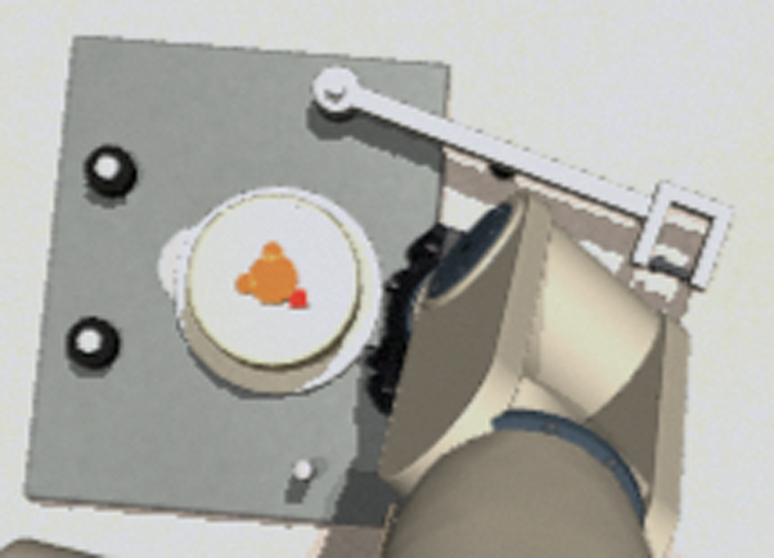

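The cake (board centre at crop (278,290)) slid left with no tipping, and the fingers sit squarely against its edge.

```bash
python3 - <<'E'
from h import *
s=r.sense();p=s["eef_pos"][:2]
w=back("top",np.array([278.5,290])/3.6+[215,185]-.4,34)[0,:2]
print(w,w2l(*w),"tcp-cake",np.linalg.norm(p-w)); d=SP-w;print("to home",np.linalg.norm(d),np.arctan2(d[1],d[0]))
E
```

```text
[523.99001626  58.54563779] [-13.1355653  -59.71163667] tcp-cake 80.78376575464709
to home 61.13937053248682 1.2905619122981162
```

>>> jog_arm(
  increments="0.67 0 0.21 0 0 0 0; 0.67 0 0.21 0 0 0 0; 0.67 0 0.22 0 0 0 0; 0.67 0 0.22 0 0 0 0; 0.62 0 0.2 0 0 0 0; 0.57 0 0.18 0 0 0 0; 0.48 0 0.15 0 0 0 0; 0.38 0 0.12 0 0 0 0",
)

```text
clock: 4.3
eef_pos: [515.8, 28.1, 27.6]
tcp_rot: [3.141, -0.299, 1.291]
contact_force: [-1.0, -4.5, 4.8]
opening: 0.5
```

```bash
cat > lk.py <<'E'
from h import *
import sys
st()
b=r.grab_frame("top")
c=b[185:340,215:430,::-1];cv2.imwrite(f"pics/{sys.argv[1]}.png",cv2.convertScaleAbs(cv2.resize(c,None,fx=3.6,fy=3.6,interpolation=cv2.INTER_CUBIC),alpha=1.4))
E
python3 lk.py t4
```

```text
4.3 [515.8  28.1  27.6] [ 3.141 -0.299  1.291] F [-1.  -4.5  4.8] op 0.5
```

View pics/t4.png

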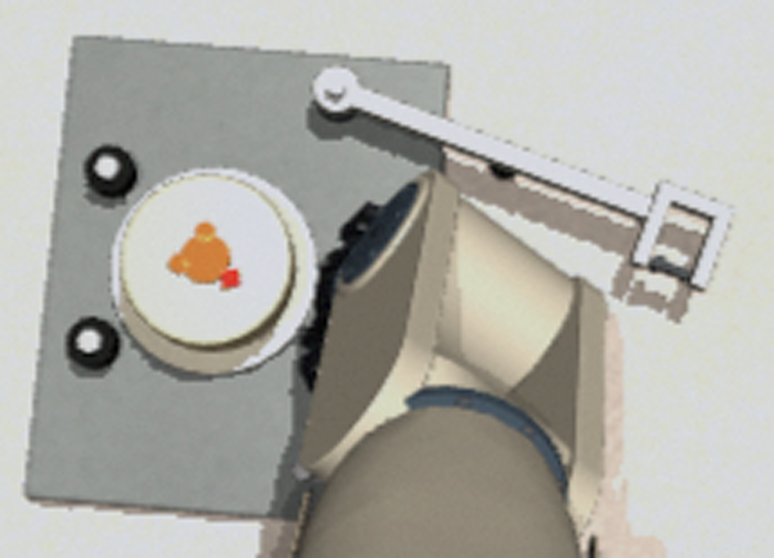

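>>> jog_arm(
  increments="0.29 0 0.09 0 0 0 0; 0.19 0 0.06 0 0 0 0; 0.19 0 0.06 0 0 0 0; 0.1 0 0.03 0 0 0 0; 0.1 0 0.03 0 0 0 0; 0.1 0 0.03 0 0 0 0; 0.1 0 0.03 0 0 0 0; 0.05 0 0.02 0 0 0 0",
)

```text
clock: 5.15
eef_pos: [518.9, 38.9, 27.5]
tcp_rot: [3.141, -0.299, 1.29]
contact_force: [-1.1, -5.2, 5.9]
opening: 0.5
```

```bash
python3 lk.py t5
```

```text
5.15 [518.9  38.9  27.5] [ 3.141 -0.299  1.29 ] F [-1.1 -5.2  5.9] op 0.5
```

View pics/t5.png

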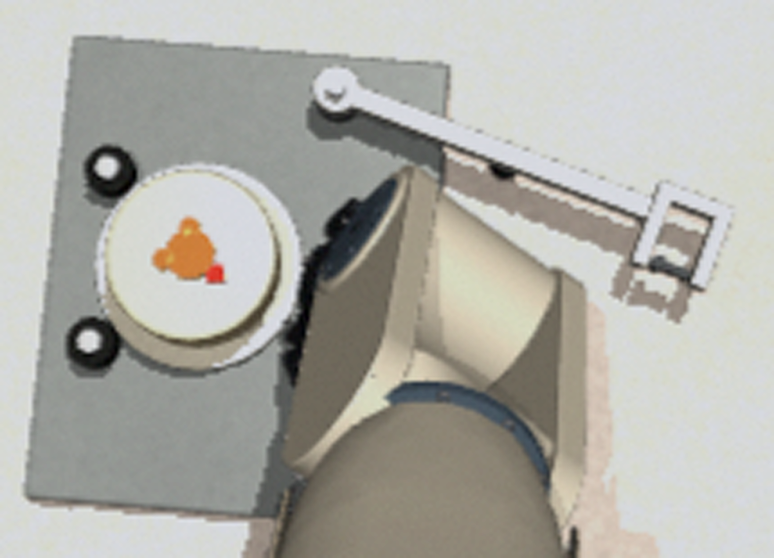

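>>> jog_arm(
  increments="0.1 0 0.03 0 0 0 0; 0.1 0 0.03 0 0 0 0; 0.1 0 0.03 0 0 0 0; 0 0 0 0 0 0 0; 0 0 0 0 0 0 0; 0 0 0 0 0 0 0; 0 0 0 0 0 0 0; 0 0 0 0 0 0 0",
)

```text
clock: 6.0
eef_pos: [519.4, 40.4, 27.4]
tcp_rot: [3.14, -0.297, 1.291]
contact_force: [-6.1, -16.6, 10.3]
opening: 0.5
```

```bash
python3 - <<'E'
from h import *
s=st();print("predicted centre",s["eef_pos"][:2]+80.8*np.array([np.cos(PH),np.sin(PH)]),SP)
b=r.grab_frame("top")
c=b[220:300,225:310,::-1];cv2.imwrite("pics/t6.png",cv2.convertScaleAbs(cv2.resize(c,None,fx=7,fy=7,interpolation=cv2.INTER_CUBIC),alpha=1.4))
cv2.imwrite("pics/w6.png",r.grab_frame("wrist")[:,:,::-1])
c=r.grab_frame("scene")[160:270,300:420,::-1];cv2.imwrite("pics/s6.png",cv2.convertScaleAbs(cv2.resize(c,None,fx=5,fy=5,interpolation=cv2.INTER_CUBIC),alpha=1.4))
E
```

```text
6.0 [519.4  40.4  27.4] [ 3.14  -0.297  1.291] F [ -6.1 -16.6  10.3] op 0.5
predicted centre [541.78833178 118.05770853] [540.9 117.3]
```

View pics/t6.png

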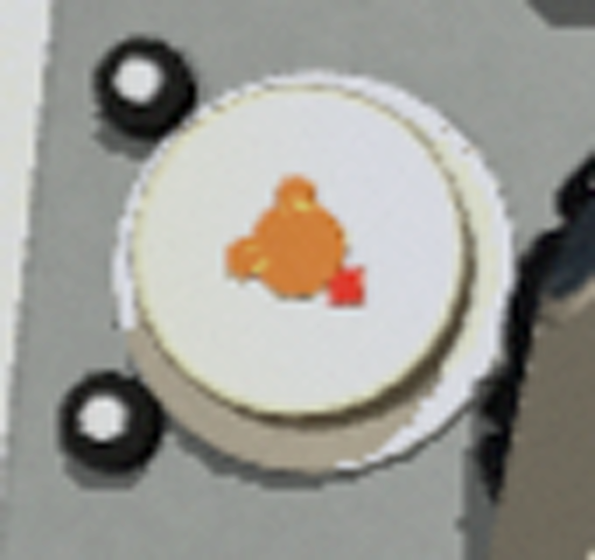

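View pics/s6.png

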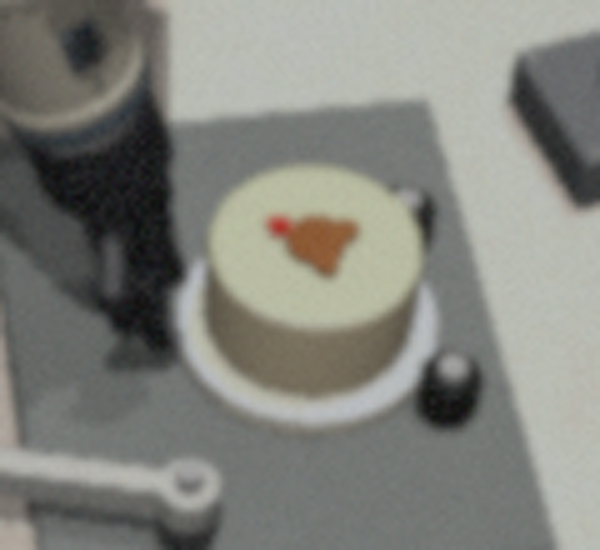

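```bash
cat >> h.py <<'E'
PIV=l2w(130,-90)
def spot(th,off,rad=160):
    u=-np.array([np.cos(th),np.sin(th)]);v=np.array([-np.sin(th),np.cos(th)])
    L=np.array([130,-90])+rad*u-off*v
    return l2w(*L), np.pi/2+th+YAW
E
python3 - <<'E'
from h import *
w=back("top",np.array([313,271])/7+[225,220]-.4,34)[0,:2];print(w,w2l(*w))
d=np.array([*(-np.array([np.cos(PH),np.sin(PH)])),0])
s=st();p=s["eef_pos"];R=down(PH,.3)
p1=p+60*d
plan(p1,R,4,-1)
p2=p1+[0,0,105]+20*d
plan(p2,R,4,-1,p0=p1,R0=R)
q,y=spot(1.28,19+25);print(q,y)
plan([*q,130],down(y),16,-1,p0=p2,R0=R)
E
```

```text
[540.85721937 117.6185999 ] [-0.06297496  0.31523044]
6.15 [519.4  40.4  27.4] [ 3.14  -0.297  1.291] F [ -6.  -16.8  10.2] op 0.51
-1.43 -0 -0.44 0 0.001 0 -1; -1.44 -0 -0.44 0.001 0.001 0 -1; -1.43 -0 -0.44 -0 0 0.001 -1; -1.44 -0 -0.44 0 0.001 -0 -1
end [502.8 -17.3  27.3] [ 3.141 -0.3    1.29 ]
0.3 0 -2.66 0 0 0 -1; 0.3 -0 -2.65 0 0 0 -1; 0.29 -0 -2.66 0 0 0 -1; 0.3 0 -2.65 0 0 0 -1
end [497.2 -36.5 132.3] [ 3.142 -0.3    1.29 ]
[ 650.6324705  -146.11749159] 2.787096326794897
-0.38 1.11 -0.1 0.014 -0.015 -0.093 -1; -0.48 1.07 -0.11 0.014 -0.015 -0.093 -1; -0.58 1.02 -0.12 0.014 -0.015 -0.092 -1; -0.68 0.96 -0.12 0.014 -0.015 -0.093 -1; -0.76 0.89 -0.13 0.014 -0.015 -0.093 -1; -0.84 0.81 -0.12 0.014 -0.016 -0.093 -1; -0.92 0.73 -0.12 0.014 -0.015 -0.093 -1; -0.99 0.64 -0.12 0.014 -0.015 -0.092 -1
-1.03 0.55 -0.11 0.014 -0.015 -0.093 -1; -1.09 0.44 -0.1 0.014 -0.015 -0.093 -1; -1.13 0.34 -0.09 0.014 -0.015 -0.093 -1; -1.15 0.24 -0.07 0.014 -0.015 -0.093 -1; -1.17 0.12 -0.06 0.014 -0.015 -0.093 -1; -1.18 0.02 -0.05 0.014 -0.015 -0.092 -1; -1.17 -0.1 -0.02 0.014 -0.015 -0.093 -1; -1.16 -0.2 -0.01 0.014 -0.015 -0.093 -1
end [ 650.6 -146.1  130. ] [ 3.141 -0.     2.787]
```

The board centre measures (-0.1, 0.3) mm from home, with contact on both rollers. I'll retreat and go up.

>>> jog_arm(
  increments="-1.43 0 -0.44 0 0 0 0; -1.44 0 -0.44 0 0 0 0; -1.43 0 -0.44 0 0 0 0; -1.44 0 -0.44 0 0 0 0; 0.3 0 -2.66 0 0 0 -1; 0.3 0 -2.65 0 0 0 -1; 0.29 0 -2.66 0 0 0 -1; 0.3 0 -2.65 0 0 0 -1",
)

```text
clock: 6.95
eef_pos: [496.8, -35.0, 133.1]
tcp_rot: [-3.141, -0.299, 1.29]
contact_force: [0.0, 0.7, 0.7]
opening: -0.001
```

>>> jog_arm(
  increments="-0.38 1.11 -0.1 0.014 -0.015 -0.093 -1; -0.48 1.07 -0.11 0.014 -0.015 -0.093 -1; -0.58 1.02 -0.12 0.014 -0.015 -0.092 -1; -0.68 0.96 -0.12 0.014 -0.015 -0.093 -1; -0.76 0.89 -0.13 0.014 -0.015 -0.093 -1; -0.84 0.81 -0.12 0.014 -0.016 -0.093 -1; -0.92 0.73 -0.12 0.014 -0.015 -0.093 -1; -0.99 0.64 -0.12 0.014 -0.015 -0.092 -1",
)

```text
clock: 7.75
eef_pos: [574.0, -89.9, 130.8]
tcp_rot: [3.083, -0.149, 2.051]
contact_force: [-0.2, -0.3, 0.3]
opening: 0.0
```

>>> jog_arm(
  increments="-1.03 0.55 -0.11 0.014 -0.015 -0.093 -1; -1.09 0.44 -0.1 0.014 -0.015 -0.093 -1; -1.13 0.34 -0.09 0.014 -0.015 -0.093 -1; -1.15 0.24 -0.07 0.014 -0.015 -0.093 -1; -1.17 0.12 -0.06 0.014 -0.015 -0.093 -1; -1.18 0.02 -0.05 0.014 -0.015 -0.092 -1; -1.17 -0.1 -0.02 0.014 -0.015 -0.093 -1; -1.16 -0.2 -0.01 0.014 -0.015 -0.093 -1",
)

```text
clock: 8.55
eef_pos: [650.6, -144.6, 129.5]
tcp_rot: [-3.14, -0.001, 2.791]
contact_force: [-0.1, 0.3, -0.2]
opening: 0.0
```

```bash
python3 - <<'E'
from h import *
s=st();q,y=spot(1.28,19+25)
plan([*q,48],down(y),8,-1)
cv2.imwrite("pics/w7.png",r.grab_frame("wrist")[:,:,::-1])
b=r.grab_frame("top")
c=b[185:340,215:430,::-1];cv2.imwrite("pics/t7.png",cv2.convertScaleAbs(cv2.resize(c,None,fx=3.6,fy=3.6,interpolation=cv2.INTER_CUBIC),alpha=1.4))
E
```

```text
8.55 [ 650.6 -144.6  129.5] [-3.140e+00 -1.000e-03  2.791e+00] F [-0.1  0.3 -0.2] op 0.0
-0.01 -0.02 1.02 -0 -0 0 -1; -0.01 -0.01 1.02 -0 -0 0.001 -1; -0 -0.02 1.02 -0 -0 0 -1; -0.01 -0.02 1.01 -0.001 -0.001 0.001 -1; -0.01 -0.01 1.02 0 0 0 -1; -0 -0.02 1.02 0 0 0.001 -1; -0.01 -0.02 1.02 -0 0 0 -1; -0.01 -0.01 1.02 -0 -0 0.001 -1
end [ 650.7 -146.1   48. ] [-3.141 -0.     2.787]
```

View pics/w7.png

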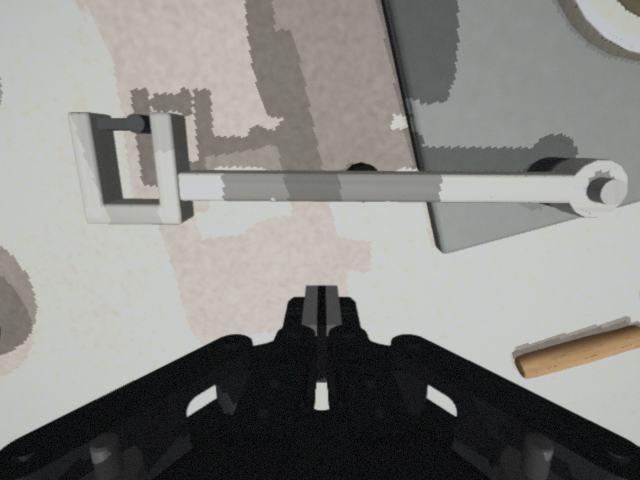

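View pics/t7.png

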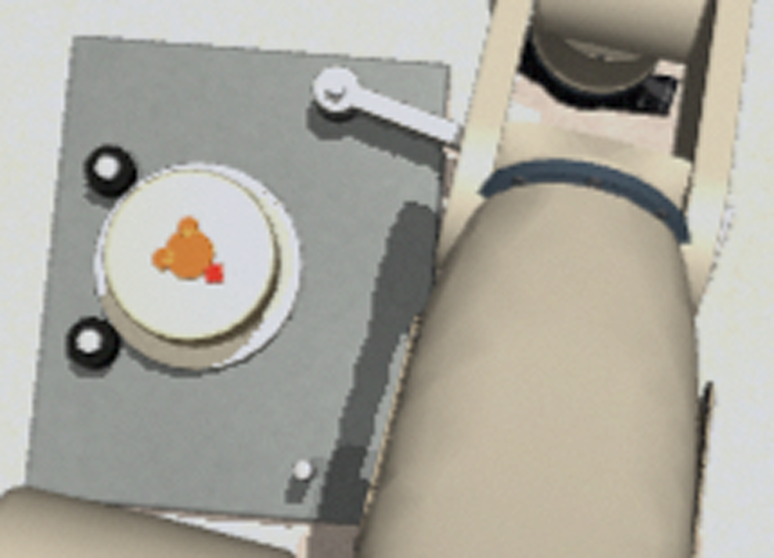

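The wrist view shows the bar horizontal at row ~188, so the tool is aligned with θ≈1.28, and the fingers (320,300) clear its outer side. I'll descend.

>>> jog_arm(
  increments="0 -0.02 1.02 0 0 0 -1; 0 -0.02 1.02 0 0 0 -1; 0 -0.02 1.02 0 0 0 -1; 0 -0.02 1.02 0 0 0 -1; 0 -0.02 1.02 0 0 0 -1; 0 -0.02 1.02 0 0 0 -1; 0 -0.01 1.02 0 0 0 -1; 0 -0.01 1.02 0 0 0 -1",
)

```text
clock: 9.45
eef_pos: [650.5, -145.9, 47.7]
tcp_rot: [-3.141, 0.0, 2.787]
contact_force: [-1.2, -1.4, -0.1]
opening: -0.003
```

```bash
python3 - <<'E'
from h import *
s=st();q,y=spot(1.28,19)
plan([*q,48],down(y),8,-1)
for dt in (.05,.06,.07):
    c=np.array([19,160]);Rr=np.array([[np.cos(dt),-np.sin(dt)],[np.sin(dt),np.cos(dt)]]);print(dt,c-Rr@c)
E
```

```text
9.45 [ 650.5 -145.9   47.7] [-3.141  0.     2.787] F [-1.2 -1.4 -0.1] op -0.0
0.31 -0 -0 -0 0 0 -1; 0.31 -0 -0.01 -0 0 0 -1; 0.31 -0.01 0 -0 0 0 -1; 0.31 0 -0 -0 0 0 -1; 0.31 -0 -0.01 -0.001 0 0 -1; 0.31 -0 0 0 0 0 -1; 0.31 -0.01 -0 0 0 0 -1; 0.31 0 -0.01 0 0 0 -1
end [ 627.1 -137.4   48. ] [3.141 0.    2.787]
0.05 [ 8.02041214 -0.74964588]
0.06 [ 9.62843078 -0.85140251]
0.07 [11.23738657 -0.93707414]
```

>>> jog_arm(
  increments="0.62 0 0 0 0 0 -1; 0.62 0 0 0 0 0 -1; 0.62 0 0 0 0 0 -1; 0.62 0 0 0 0 0 -1; 0.8 -0.07 0 0 0 0.05 -1; 0.8 -0.07 0 0 0 0.05 -1; 0.8 -0.08 0 0 0 0.05 -1; 0.8 -0.08 0 0 0 0.05 -1",
)

```text
clock: 10.25
eef_pos: [596.9, -126.6, 49.3]
tcp_rot: [-3.141, 0.002, 2.585]
contact_force: [1.4, 0.5, 0.4]
opening: 0.001
```

```bash
python3 - <<'E'
from h import *
s=st();print(spot(1.08,19))
cv2.imwrite("pics/w8.png",r.grab_frame("wrist")[:,:,::-1])
E
```

```text
10.25 [ 596.9 -126.6   49.3] [-3.141e+00  2.000e-03  2.585e+00] F [1.4 0.5 0.4] op 0.0
(array([ 596.8179389 , -126.82317295]), 2.5870963267948968)
```

View pics/w8.png

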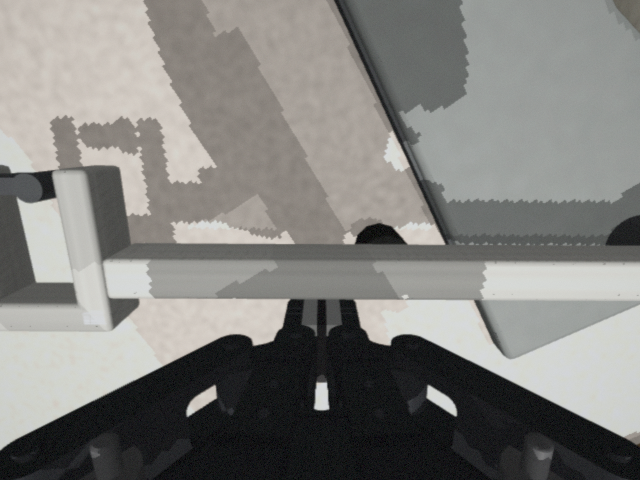

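The fingers are against the bar at its middle (320,300) and the bar stays parallel to the rows. I'll continue the arc.

>>> jog_arm(
  increments="0.96 -0.09 0 0 0 0.06 -1; 0.96 -0.09 0 0 0 0.06 -1; 0.96 -0.09 0 0 0 0.06 -1; 0.96 -0.08 0 0 0 0.06 -1; 0.96 -0.08 0 0 0 0.06 -1; 0.96 -0.08 0 0 0 0.06 -1; 0.96 -0.08 0 0 0 0.06 -1; 0.96 -0.09 0 0 0 0.06 -1",
)

```text
clock: 11.1
eef_pos: [537.6, -78.8, 49.2]
tcp_rot: [3.141, 0.002, 2.106]
contact_force: [1.5, -0.8, -0.3]
opening: 0.005
```

>>> jog_arm(
  increments="0.8 -0.07 0 0 0 0.05 -1; 0.8 -0.07 0 0 0 0.05 -1; 0.8 -0.08 0 0 0 0.05 -1; 0.8 -0.08 0 0 0 0.05 -1; 0.8 -0.07 0 0 0 0.05 -1; 0.8 -0.07 0 0 0 0.05 -1; 0.64 -0.06 0 0 0 0.04 -1; 0.64 -0.06 0 0 0 0.04 -1",
)

```text
clock: 11.9
eef_pos: [510.6, -24.4, 49.1]
tcp_rot: [3.14, 0.001, 1.727]
contact_force: [1.5, -1.2, 0.5]
opening: 0.007
```

```bash
python3 - <<'E'
from h import *
s=st();print(spot(.22,19))
cv2.imwrite("pics/w9.png",r.grab_frame("wrist")[:,:,::-1])
b=r.grab_frame("top")
c=b[185:340,215:430,::-1];cv2.imwrite("pics/t9.png",cv2.convertScaleAbs(cv2.resize(c,None,fx=3.6,fy=3.6,interpolation=cv2.INTER_CUBIC),alpha=1.4))
E
```

```text
11.9 [510.6 -24.4  49.1] [3.140e+00 1.000e-03 1.727e+00] F [ 1.5 -1.2  0.5] op 0.01
(array([509.81523865, -24.46755792]), 1.7270963267948964)
```

View pics/w9.png

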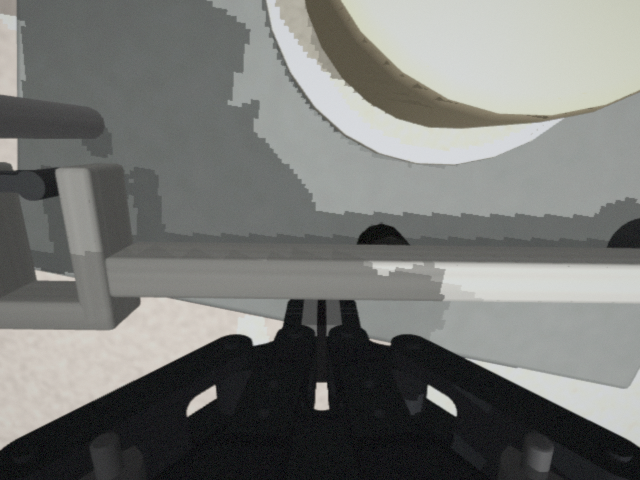

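View pics/t9.png

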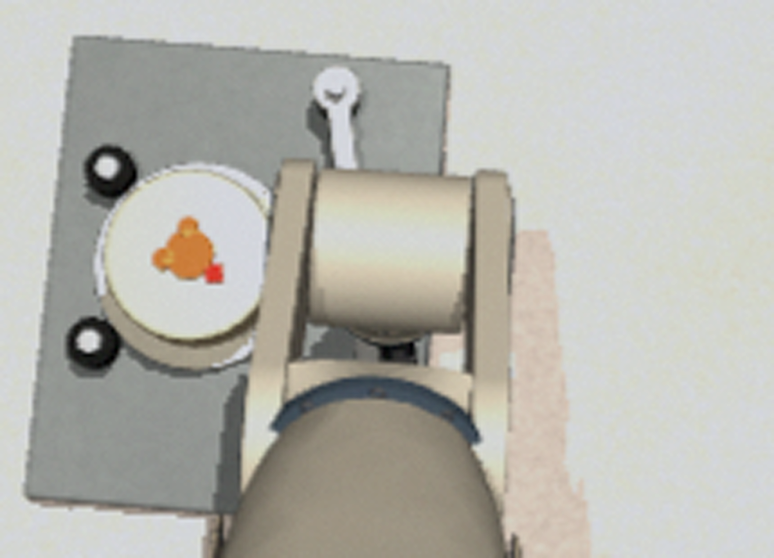

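Bar at ≈0.22 rad, with the pin (100,125) just ahead of the hook's mouth. I'll continue slowly.

>>> jog_arm(
  increments="0.48 -0.04 0 0 0 0.03 -1; 0.48 -0.04 0 0 0 0.03 -1; 0.48 -0.05 0 0 0 0.03 -1; 0.48 -0.05 0 0 0 0.03 -1; 0.4 -0.04 0 0 0 0.025 -1; 0.4 -0.04 0 0 0 0.025 -1; 0.32 -0.03 0 0 0 0.02 -1; 0.16 -0.02 0 0 0 0.01 -1",
)

```text
clock: 12.8
eef_pos: [505.1, 7.2, 48.6]
tcp_rot: [3.141, 0.001, 1.527]
contact_force: [1.1, 0.1, 0.4]
opening: 0.001
```

```bash
python3 - <<'E'
from h import *
s=st();print(spot(.02,19))
cv2.imwrite("pics/w10.png",r.grab_frame("wrist")[:,:,::-1])
E
```

```text
12.8 [505.1   7.2  48.6] [3.141e+00 1.000e-03 1.527e+00] F [1.1 0.1 0.4] op 0.0
(array([504.22993079,   7.21504742]), 1.5270963267948965)
```

View pics/w10.png

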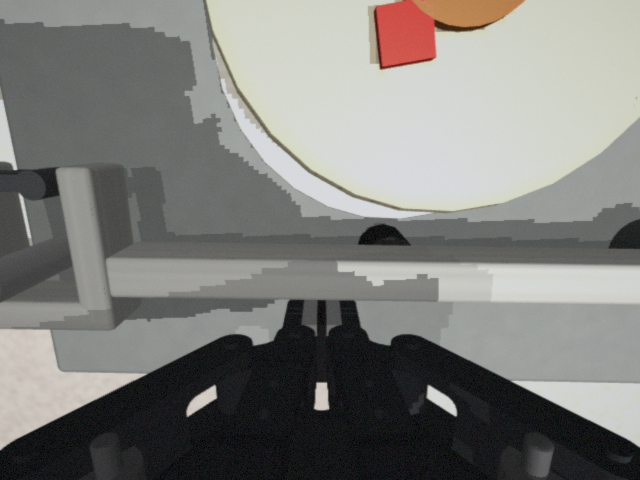

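The pin is now inside the hook and the latch looks shut. I'll push on to the stop.

>>> jog_arm(
  increments="0.16 -0.02 0 0 0 0.01 -1; 0.16 -0.02 0 0 0 0.01 -1; 0.1 0 0 0 0 0 -1; 0 0 0 0 0 0 -1; 0 0 0 0 0 0 -1; 0 0 0 0 0 0 -1; 0 0 0 0 0 0 -1; 0 0 0 0 0 0 -1",
)

```text
clock: 13.65
eef_pos: [504.8, 8.7, 48.6]
tcp_rot: [3.141, 0.004, 1.509]
contact_force: [0.3, -21.0, 2.1]
opening: 0.007
```

```bash
python3 - <<'E'
from h import *
cv2.imwrite("pics/w11.png",r.grab_frame("wrist")[:,:,::-1])
s=st();p=s["eef_pos"]; R=Ro.from_euler('xyz',s["tcp_rot"])
p1=p+np.array([0,-80,0]);plan(p1,down(1.507),4,-1)
p2=p1+np.array([0,-60,110]);plan(p2,down(1.3),4,-1,p0=p1,R0=down(1.507))
plan([433.2,-366.8,130],down(.85),8,-1,p0=p2,R0=down(1.3))
E
```

```text
13.7 [504.8   8.7  48.5] [3.141 0.004 1.509] F [  0.3 -20.7   1.6] op 0.0
-2 0.12 0.01 0 0.001 0 -1; -1.99 0.13 0.01 0 0.001 0.001 -1; -2 0.12 0 0 0.001 0 -1; -1.99 0.13 0 0 0.001 0.001 -1
end [504.8 -71.2  48.6] [3.141 0.    1.507]
-1.5 0.1 -2.75 0 -0 0.052 -1; -1.49 0.17 -2.75 -0 -0 0.051 -1; -1.48 0.25 -2.75 -0 -0 0.052 -1; -1.46 0.32 -2.75 -0 -0 0.052 -1
end [ 504.7 -131.2  158.5] [3.142 0.    1.3  ]
-3.08 -0.07 0.36 -0 -0 0.056 -1; -3.07 0.09 0.35 -0 -0 0.056 -1; -3.07 0.27 0.36 -0 -0 0.057 -1; -3.04 0.45 0.36 -0 -0 0.056 -1; -3.02 0.61 0.35 -0 -0 0.056 -1; -2.97 0.78 0.36 -0 -0 0.057 -1; -2.93 0.95 0.36 -0 -0 0.056 -1; -2.87 1.12 0.35 -0 -0 0.056 -1
end [ 433.2 -366.8  130. ] [3.142 0.    0.85 ]
```

View pics/w11.png

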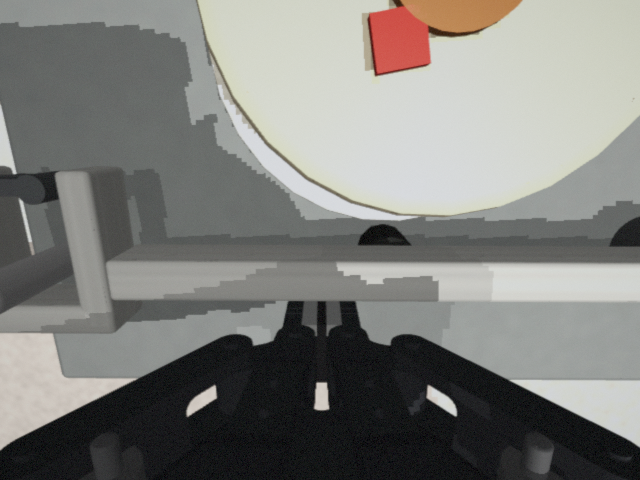

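The latch tongue (20,185) is across the mouth in front of the pin (20,280). I'll back off, then look from above.

>>> jog_arm(
  increments="-2 0.12 0 0 0 0 -1; -2 0.13 0 0 0 0 -1; -2 0.12 0 0 0 0 -1; -2 0.13 0 0 0 0 -1; -1.5 0.1 -2.75 0 0 0.052 -1; -1.49 0.17 -2.75 0 0 0.051 -1; -1.48 0.25 -2.75 0 0 0.052 -1; -1.46 0.32 -2.75 0 0 0.052 -1",
)

```text
clock: 14.5
eef_pos: [504.4, -129.2, 159.6]
tcp_rot: [-3.141, 0.001, 1.298]
contact_force: [1.1, -0.3, 0.1]
opening: 0.001
```

>>> jog_arm(
  increments="-3.08 -0.07 0.36 0 0 0.056 -1; -3.07 0.09 0.35 0 0 0.056 -1; -3.07 0.27 0.36 0 0 0.057 -1; -3.04 0.45 0.36 0 0 0.056 -1; -3.02 0.61 0.35 0 0 0.056 -1; -2.97 0.78 0.36 0 0 0.057 -1; -2.93 0.95 0.36 0 0 0.056 -1; -2.87 1.12 0.35 0 0 0.056 -1",
)

```text
clock: 15.3
eef_pos: [432.6, -365.4, 130.0]
tcp_rot: [3.141, 0.001, 0.848]
contact_force: [1.0, -0.1, 0.0]
opening: -0.002
```

```bash
python3 - <<'E'
from h import *
st()
b=r.grab_frame("top")
c=b[185:340,215:345,::-1];cv2.imwrite("pics/t12.png",cv2.convertScaleAbs(cv2.resize(c,None,fx=3.8,fy=3.8,interpolation=cv2.INTER_CUBIC),alpha=1.5))
c=b[290:330,275:345,::-1];cv2.imwrite("pics/t12b.png",cv2.convertScaleAbs(cv2.resize(c,None,fx=10,fy=10,interpolation=cv2.INTER_CUBIC),alpha=1.5))
cv2.imwrite("pics/w12.png",r.grab_frame("wrist")[:,:,::-1])
c=r.grab_frame("scene")[150:300,220:440,::-1];cv2.imwrite("pics/s12.png",cv2.convertScaleAbs(cv2.resize(c,None,fx=3.6,fy=3.6,interpolation=cv2.INTER_CUBIC),alpha=1.4))
E
```

```text
15.3 [ 432.6 -365.4  130. ] [3.141e+00 1.000e-03 8.480e-01] F [ 1.  -0.1  0. ] op -0.0
```

View pics/t12.png

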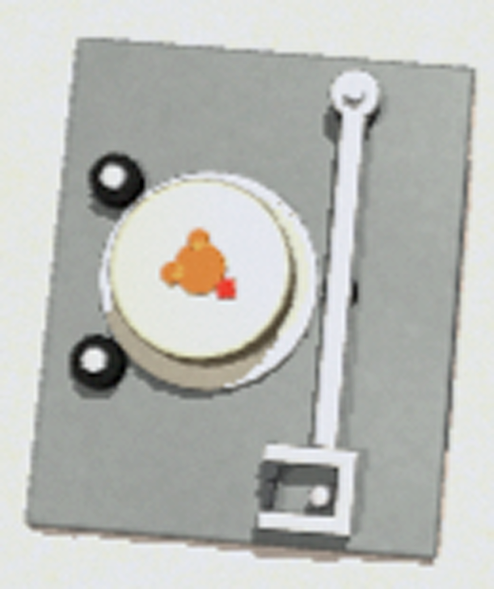

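View pics/t12b.png

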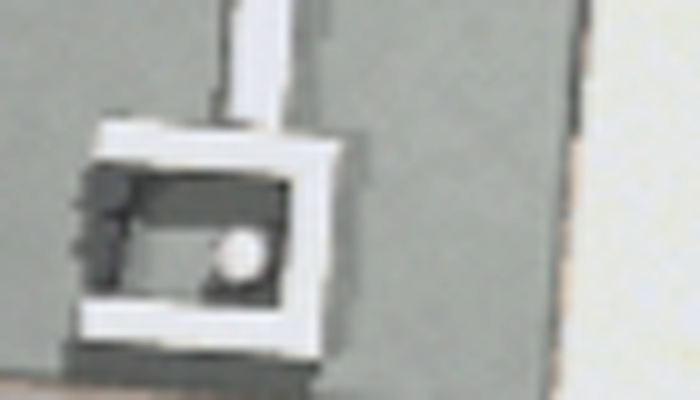

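View pics/w12.png

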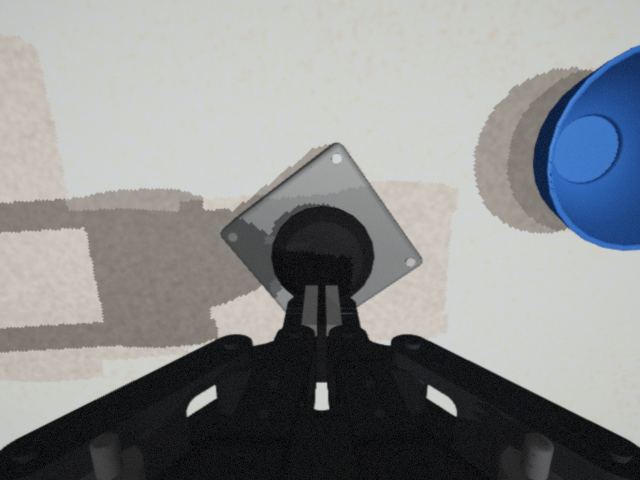

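View pics/s12.png

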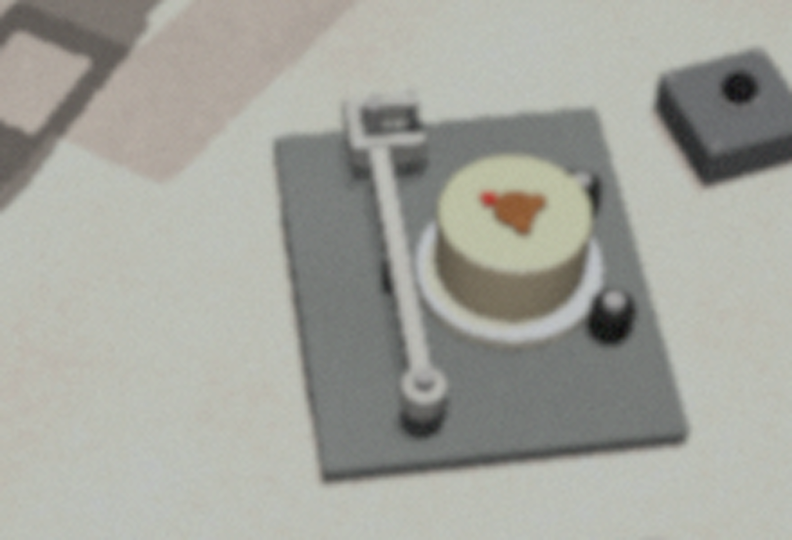

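The pin (240,255) sits at the hook's back with the dark tongue across the mouth (100,235), so it is latched, and the cake is still home. Next I check the button position with the wrist camera and plan the press.

```bash
python3 - <<'E'
from h import *
s=st();print(back("wrist",(322,255),70))
w=back("top",np.array([209,281])/3.8+[215,185]-.4,34)[0,:2];print("cake",w2l(*w))
E
```

```text
15.45 [ 432.5 -365.4  129.9] [3.141e+00 1.000e-03 8.480e-01] F [ 0.3  0.6 -0.3] op 0.0
[[ 435.303899   -363.85769055   70.        ]]
cake [-0.60866732 -0.47920689]
```

>>> jog_arm(
  increments="0.1 0 1.5 0 0 0 -1; 0.1 0 1.5 0 0 0 -1; 0 0 1.4 0 0 0 -1; 0 0 1 0 0 0 -1; 0 0 0.6 0 0 0 -1; 0 0 0.4 0 0 0 -1; 0 0 0.3 0 0 0 -1; 0 0 0.2 0 0 0 -1",
)

```text
clock: 16.25
eef_pos: [434.5, -362.6, 61.5]
tcp_rot: [3.141, 0.0, 0.85]
contact_force: [-0.5, 3.9, 5.4]
opening: 0.001
```

>>> jog_arm(
  increments="0 0 0.1 0 0 0 -1; 0 0 0.1 0 0 0 -1; 0 0 0.1 0 0 0 -1; 0 0 0 0 0 0 -1; 0 0 0 0 0 0 -1; 0 0 0 0 0 0 -1; 0 0 0 0 0 0 -1; 0 0 0 0 0 0 -1",
)

```text
clock: 17.05
eef_pos: [434.7, -362.7, 59.9]
tcp_rot: [3.141, 0.0, 0.85]
contact_force: [-3.5, 7.8, 19.5]
opening: 0.004
```

Fully down: z is 59.9 and the force rose to 19.5 N, well past the 6 N spring. I'll release it and look.

>>> jog_arm(
  increments="0 0 -0.5 0 0 0 -1; 0 0 -0.8 0 0 0 -1; 0 0 -1.2 0 0 0 -1; 0 0 -2 0 0 0 -1; 0 0 -2.5 0 0 0 -1; 0 -2 -2.5 0 0 0 -1; 0 -2 -2.5 0 0 0 -1; 0 -2 -1.5 0 0 0 -1",
)

```text
clock: 17.85
eef_pos: [389.6, -323.6, 195.8]
tcp_rot: [3.138, 0.001, 0.85]
contact_force: [0.1, -0.1, 0.1]
opening: 0.001
```

>>> jog_arm(
  increments="-2 -2 -1 0 0 0 -1; -3 -2 0 0 0 0 -1; -3 -2 0 0 0 0 -1; -3 0 0 0 0 0 -1; -2 0 0 0 0 0 -1; 0 0 0 0 0 0 -1; 0 0 0 0 0 0 -1; 0 0 0 0 0 0 -1",
)

```text
clock: 18.65
eef_pos: [259.0, -380.8, 203.5]
tcp_rot: [3.141, 0.001, 0.85]
contact_force: [0.1, -0.7, -0.1]
opening: -0.0
```

```bash
python3 - <<'E'
from h import *
st()
b=r.grab_frame("top");cv2.imwrite("pics/t13.png",cv2.convertScaleAbs(b[:,:,::-1],alpha=1.4))
c=b[185:340,215:345,::-1];cv2.imwrite("pics/t13b.png",cv2.convertScaleAbs(cv2.resize(c,None,fx=3.8,fy=3.8,interpolation=cv2.INTER_CUBIC),alpha=1.5))
cv2.imwrite("pics/s13.png",cv2.convertScaleAbs(r.grab_frame("scene")[:,:,::-1],alpha=1.4))
E
```

```text
18.65 [ 259.  -380.8  203.5] [3.141e+00 1.000e-03 8.500e-01] F [ 0.1 -0.7 -0.1] op -0.0
```

View pics/t13.png

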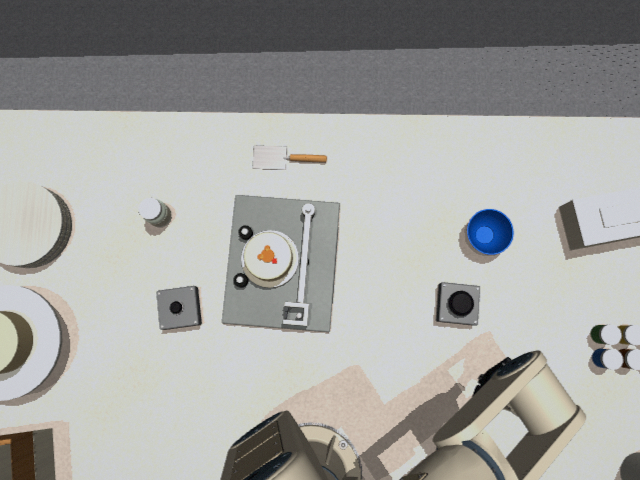

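View pics/t13b.png

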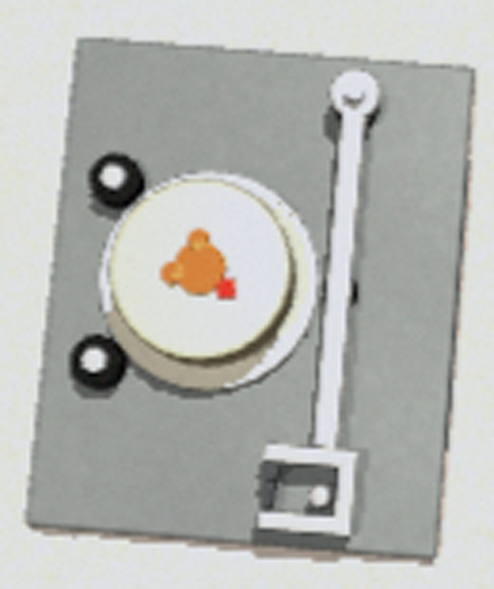

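View pics/s13.png

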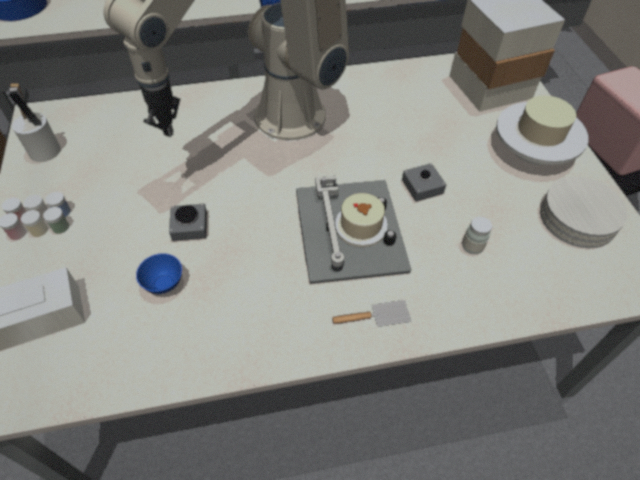

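Bowl (490,232), jar (152,210) and spatula (290,157) are where they started, the bar is latched, the cake is home, the button is up, and the arm is clear.

```bash
python3 -c "
from rig import r
print(r.sign_off())"
```

```text
the job is handed in; nothing more can be done
None
```

The job is done in the order asked and handed in at about 19 s on the robot's clock. I got no verdict back.

- **Cake:** I slid the board home by its edge. It measured within about 1 mm of home after the bar was closed. The push force rose to about 18 N at home, and its direction fitted contact on both rollers. The cake stayed upright.
- **Keeper bar:** I swung it to its stop, reaching about 21 N there. From above, the pin sits at the back of the hook and the latch tongue lies across the mouth behind it.
- **Start button:** I pressed it until the tool was at 59.9 mm with 19.5 N, which is the stop at the full 10 mm of travel. I then released it, and the button looks up again in the last pictures. I judged that by eye and did not measure it.
- **Left alone:** The small button was not touched, and the bowl, jar and spatula show no movement between the first and last pictures. The arm ended clear of everything, with about 0 N on the tool.

None of my checks failed or disagreed beyond 1–3 mm. The pictures can't show whether the spinner is turning.

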